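# Seat the red cap on a terminal module in the bench press

### The job

Set the black module whose red cap stands proud on the press's steel seat, cap end first, flat and square with the cap right under the punch, and let go of it. Swing the lever all the way down to its stop to press the cap home, and let it spring right back up; then push the green ejector button fully in so that the module slides down the chute into the green tray, and let the button come back out. Leave the other things on the bench where they are.

Things in the scene. Friction and masses are not known exactly. Their poses are not given: they have to be found in the camera images.
- module: The module to work on: black block 84 x 36 x 28 mm (x, y, z), 0.15 kg, lying flat. Origin: centre of its underside; x points to its cap end, ahead of the robot and somewhat to its left. Grip it across the 36 mm at the bare end (x -42 to 0 mm, grey band, brass dots). The only module with a red cap; it lies in any of the row's three places.
- module_mid (a point): Centre of the module's block, 14 mm above the middle of its underside.
- cap (a joint): How far the red cap (26 x 26 x 8 mm, on top of the module at its x = +18 mm) is pressed in: 0 = proud, top 41 mm above the module's underside; 0.005 m = home, top at 36 mm. It is stiff (about 9 N) and stays where it is pressed.
- press: Blue bench press, 260 mm tall. Origin on the table under the seat's middle; x points from its open front, which faces the robot's right, to its column (x 50 to 110, y +-24 mm), ejector on the +y side, lever, chute and tray on -y. Yellow stop strip on the column's front (x = 46, z 80 to 100 mm). Base plate x -81 to 125, y +-65, 16 mm thick.
- seat (a point): Middle of the module's place on top of the steel seat, 80 mm above the table, axes as the press: the module's origin belongs here, its x along the press x. The steel spans x -16 to 46, y +-22 mm, so the module's front 26 mm overhang freely; it then has 4 mm to the yellow stop and 10 mm to the pusher plate on its +y side (x -3 to 33, 4 to 28 mm above the seat).
- lever (a joint): Swing of the press lever: 0 = up at rest (35 degrees above level, sprung), 1.047 rad = down at its stop. Needs about 5 to 10 N on the grip; springs back by itself. The punch comes down 22 mm with it.
- lever_grip (a point): Middle of the lever's grip, on its axis: a black bar 22 mm thick and 95 mm long, level, along the press y, about 307 mm above the table at rest, 147 mm at the stop, free of anything above it. It travels on a circle of 160 mm radius about lever_hinge, out to the press's front and down.
- lever_hinge (a point): Point on the lever's hinge axis (the axis runs along the press y), level with the middle of the grip; 215 mm above the table.
- ejector (a joint): Stroke of the ejector: 0 = out at rest (sprung), 0.06 m = fully in. Needs 3 to 7 N; springs back by itself. Its pusher plate shoves the module off the seat's chute edge.
- ejector_pad (a point): Centre of the outer face of the green ejector button (disc 36 mm in diameter, 12 mm thick) at the press's near side, 96 mm above the table, facing the press's +y. Push it along the press's -y. Its guide post, 108 mm tall, starts 30 mm beyond the pad's fully-in place.
- tray: Green catch tray, fixed, at the foot of the chute: 156 x 120 mm (x, y), walls 45 mm high on three sides, open toward the chute (its +y side), floor 4 mm thick. Origin: centre of its underside; axes as the press.
- blank_a: Black module of the same size without a red cap, in the row; leave alone.
- blank_b: Another black module without a red cap, in the row; leave alone.
- screwdriver: Screwdriver with an orange handle, 190 mm, lying on the bench between robot and press; leave alone.
- tape: Yellow roll of tape, 80 mm diameter, 24 mm high, at the far left; leave alone.
- jar: Small jar with a yellow lid, 56 mm diameter, 85 mm tall, behind on the right; leave alone.
- head_edge (a point): Middle of the lower front edge of the press head, 158 mm above the table; the head (y +-28 mm, 82 mm tall) reaches from here back to the column. A gripper pointing straight down over the seated module's bare end would hit it: come from the press's front, tilted 25 to 45 degrees, wrist leaning out to the front.
- punch_tip (a point): Lower end of the steel punch (20 mm diameter) under the head, at x = 18 mm of the press; 138 mm above the table when up.
- chute_top (a point): Middle of the chute's upper edge at the seat's -y side, 77 mm above the table. The polished chute (x +-52 mm) falls from here at 45 degrees toward the press's -y, into the tray.

How it is judged (in metres and radians):
On the way, in this order (a step that is already met when the one before it is completed fails the run):
1. the module lies flat on the seat under the punch, within 8 mm and 0.12 rad, let go, its cap still proud (x of module in the frame of seat between -0.008 and 0.008 m and y of module in the frame of seat between -0.008 and 0.008 m and z of module in the frame of seat between -0.003 and 0.003 m and angle between the x axis of module and the x axis of seat, either way round below 0.12 rad and contact force between the fingers and module below 0.2 N and value of joint cap below 0.002 m and value of joint lever below 0.1 rad), for 0.1 s.
2. the lever is swung down to its stop (over 1.0 rad) with the module on the seat, and the cap is home (value of joint lever above 1 rad and value of joint cap above 0.004 m and distance between module and seat below 0.016 m), for 0.05 s.
3. the lever has returned fully up with the module still on the seat (value of joint lever below 0.06 rad and value of joint cap above 0.004 m and distance between module and seat below 0.02 m), for 0.1 s.
4. the ejector starts to shove the module, let go, off the seat (value of joint ejector above 0.01 m and horizontal distance between module and seat below 0.04 m and z of module_mid in the frame of seat above 0.005 m and contact force between the fingers and module below 0.2 N).
5. the ejector is pushed fully in (over 56 mm) (value of joint ejector above 0.056 m), for 0.05 s.
At the end, for the whole second after the job is handed in: The module, its cap pressed home (over 4 of 5 mm), lies at rest in the green tray (its middle over the tray's floor and below 45 mm), touched by nothing of the robot; the lever is back up (under 0.06 rad) and the ejector back out (under 4 mm) (value of joint cap above 0.004 m and value of joint lever below 0.06 rad and value of joint ejector below 0.004 m and x of module_mid in the frame of tray between -0.072 and 0.072 m and y of module_mid in the frame of tray between -0.056 and 0.056 m and height (world z) of module_mid below 0.045 m and linear speed of module below 0.02 m/s and contact force between the fingers and module below 0.2 N).
It fails at once if a bystander (blank module, screwdriver, tape, jar) is moved by more than 30 mm (distance of any of blank_a, blank_b, screwdriver, tape, jar from where it was at the start of the episode above 0.03 m).
It also fails if it takes over 66 s, if anything falls off the work surface, if the arm or the gripper's body presses on something with over 40 N, if the wrist force passes 120 N, or if a joint passes its speed limit or range.

### The arm

A 6-joint arm with a two-finger parallel gripper is mounted at the origin on the work surface. World frame = base frame: x ahead of the robot, y to its left, z up, the work surface at z = 0. Lengths are in mm, angles in rad, forces in N, time in s.
With the tool pointing down it reaches from about 400 to 925 mm from the base axis. Payload 3.4 kg.
Tool frame: the origin (TCP) lies at the very end of the fingers, on their centre line; the grasp point (between the pads) lies 19 mm behind it; y points along the fingers, z is the direction in which the jaws open and shut, and the axes are right-handed (so a half turn about y gives the same grasp; the last joint's range is limited). The gripper opens to 85 mm and grips with 20 to 120 N. Pads are 22 mm wide; open, the fingers measure 114 mm over their backs; the gripper's body (76 mm by 85 mm) begins 54 mm behind the grasp point. The pads swing forward as they close: fully open they stand 13 mm farther back than shut.
Start: joints at [-1.238, 0.307, 1.506, -0, 1.328, -0.073], TCP at [227.489, -528.091, 231.305] pointing down, gripper open.
Joint ranges: [-3.12, 3.12], [-1.05, 2.28], [0.14, 2.33], [-1.42, 4.57], [0.1, 2.73], [-2.68, 2.68]. Speed limits (rad/s): [2.57, 2.57, 3.14, 3.14, 3.14, 3.14].

### API

Orientations are given as a rotation vector (axis times angle).
In Python, from station import observe, capture, camera_params, job_done gives the robot as it stands. The module is installed in compiled form; this text tells all that it offers.
- The arm moves only by the shell command python3 -m pendant 'ROWS'. ROWS is a JSON object of lists of equal length, an entry for each row: "fingers": the finger opening in mm, from 0 to 85.4; "delta_pos": the shift along the tool's x, y, z in mm, a list of three; "roll": the turn about the tool's y in degrees. A call has 1 to 20 rows; each row is the pose to reach, as a shift and turn from the pose measured when the call began, along the tool's axes at that moment; what a row does not reach only later rows make up. A row lasts 1/8 s, in which the tool goes at most 62.5 mm and 10.7 degrees, less where a joint would pass 70% of its speed; a pose out of reach is approached as far as the arm can. A call with a gripper value outside its range is refused whole. The fingers move at their own pace and stop on an object; the grip force is fixed at half the most. Time passes only in rows, so rows that repeat a pose let the fingers close. It gives the time, the measured TCP pose, the force and the opening at its end, in the units of the state.
- observe(): the state, without advancing time (a new reading comes with each control period).
- capture(name): name is "side" or "top"; returns (picture, depth): 420x560x3 uint8, blue, green, red; 420x560 float32, mm along the optical axis (not along the pixel's ray), 0 where there is no reading.
- camera_params(name): a dict with "fovy" (degrees; the focal length in pixels is half the picture's height over the tangent of half this angle, whatever the lens; pixels are square), "cx", "cy" (the principal point, pixels), "R" (3x3) and "t" (3): a world point X has camera coordinates R X + t. Camera axes: x right, y down, z forward; pixel columns grow to the right and rows downward; lengths in mm; the calibration is good to about 2 mm. A picture is of the moment at which its call begins. camera_params takes no time and is no camera call.
- job_done(): hands the job in, once; it reports no verdict.
The state is a dict: "time": time; "qpos": joint angles; "joint_velocities": joint speeds; "tau": joint torques, N m; "ee_pos": TCP position; "eef_rot": TCP orientation; "contact_force": force on the tool from outside, world axes, zero at the start; "ft_torque": the same for the moment, N m; "opening": finger opening in mm.
Only numpy, scipy, OpenCV 4.12 (cv2) and the standard library are available. Lean on these libraries where they do the work, as an engineer would, in place of code of your own. Each camera call takes 0.05 s, during which the arm holds its last target. There are 200 camera calls.

## Working session

There is one attempt and no reset: what is moved stays moved. The work goes in short steps, Python scripts to look and compute and a shell command to move; the robot and the scene stay as the last step left them, time stands still between calls to the robot, and variables do not carry over. Pictures are saved under pics/ and viewed, on a budget of 10 in all, crops included, one or two more only if the job needs it, and the job is handed in when it is done.

```bash
mkdir -p pics
cat > h.py <<'E'
import numpy as np, cv2
from station import observe, capture, camera_params, job_done
from scipy.spatial.transform import Rotation as Ro
def cam(n):
    p=camera_params(n); f=210/np.tan(np.radians(p["fovy"])/2)
    return f,p["cx"],p["cy"],np.array(p["R"]),np.array(p["t"])
def ray(n,u,v,z):
    f,cx,cy,R,t=cam(n); d=R.T@np.array([(u-cx)/f,(v-cy)/f,1]); c=-R.T@t
    return c+d*(z-c[2])/d[2]
def proj(n,X):
    f,cx,cy,R,t=cam(n); q=R@np.array(X,float)+t
    return np.array([cx+f*q[0]/q[2],cy+f*q[1]/q[2]])
def cloud(n,D):
    f,cx,cy,R,t=cam(n); v,u=np.mgrid[:420,:560]
    P=np.stack([(u-cx)/f*D,(v-cy)/f*D,D],-1)
    return (P-t)@R
E
python3 - <<'E'
from h import *
for n in ("top","side"):
    I,D=capture(n); cv2.imwrite(f"pics/{n}0.png",I); np.savez(f"{n}0.npz",I=I,D=D)
    p=camera_params(n); R=np.array(p["R"]);print(n,p["fovy"],p["cx"],p["cy"],-R.T@np.array(p["t"]),R.round(2).tolist(),D[D>0].min(),D.max(),(D==0).mean())
s=observe();print(s["ee_pos"],s["eef_rot"],Ro.from_rotvec(s["eef_rot"]).as_matrix().round(3).tolist(),s["time"])
E
```

```text
top 49.92789906743726 282.4758804179516 213.0699594575608 [ 507.03233656    4.61844256 1453.44587003] [[-0.01, -1.0, -0.01], [-1.0, 0.01, -0.06], [0.06, 0.01, -1.0]] 649.1333 2302.6963 0.0038818027210884352
side 53.58548277741991 278.7375763711995 208.80127816389307 [556.88369683 768.27970462 979.66408691] [[-1.0, -0.06, 0.02], [-0.05, 0.72, -0.69], [0.03, -0.69, -0.72]] 744.8377 3318.671 0.004243197278911565
[ 227.29172643 -527.46343896  230.46478516] [-0.41226267  1.99961326 -1.99580526] [[-0.918, -0.001, 0.396], [-0.396, 0.002, -0.918], [-0.0, -1.0, -0.002]] 0.1
```

View pics/top0.png

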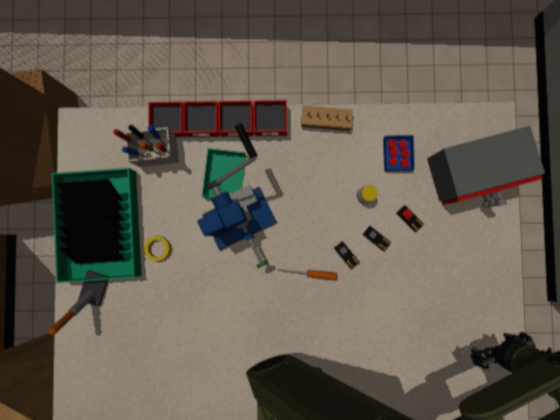

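View pics/side0.png

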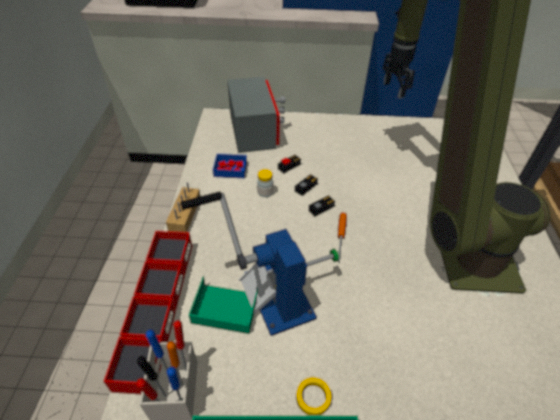

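Run:
```python
from h import *
d=np.load("top0.npz");I,D=d["I"],d["D"];P=cloud("top",D)
d2=np.load("side0.npz");I2,D2=d2["I"],d2["D"];P2=cloud("side",D2)
for n,I_,P_ in(("top",I,P),("side",I2,P2)):
    H=cv2.cvtColor(I_,cv2.COLOR_BGR2HSV)
    tb=P_[...,2][(H[...,1]<60)&(abs(P_[...,0]-450)<150)&(abs(P_[...,1])<150)]
    print(n,"table z",np.median(tb[abs(tb)<20]))
    reg=(P_[...,0]>280)&(P_[...,0]<900)&(P_[...,1]>-450)&(P_[...,1]<300)
    col={"red":((H[...,0]<6)|(H[...,0]>174))&(H[...,1]>160),"blue":(H[...,0]>100)&(H[...,0]<125)&(H[...,1]>120),"green":(H[...,0]>65)&(H[...,0]<95)&(H[...,1]>120),"yellow":(H[...,0]>22)&(H[...,0]<34)&(H[...,1]>150)}
    for k,m in col.items():
        m=(m&reg).astype(np.uint8)
        N,L,S,C=cv2.connectedComponentsWithStats(m)
        for i in range(1,N):
            if S[i,4]>8:
                q=P_[L==i]; print(n,k,S[i].tolist(),C[i].round(1),np.median(q,0).round(),q.min(0).round(),q.max(0).round())
a=cv2.resize(I[100:290,180:440],None,fx=3,fy=3,interpolation=cv2.INTER_CUBIC); cv2.imwrite("pics/top0c.png",a)
a=cv2.resize(I2[140:340,170:360],None,fx=3,fy=3,interpolation=cv2.INTER_CUBIC); cv2.imwrite("pics/side0c.png",a)
```

```text
top table z -1.2871472687312013
top red [245, 113, 42, 23, 265] [262.8 128. ] [853.  95.  44.] [507.  -1.  -7.] [ 900.  125. 1453.]
top red [190, 114, 48, 22, 243] [216.4 128.7] [847. 212.  59.] [507.   5.  -0.] [ 900.  299. 1453.]
top red [388, 140, 9, 26, 144] [392.2 151.9] [ 785. -341.   11.] [ 507. -355.   -2.] [ 822.    5. 1453.]
top red [399, 140, 10, 27, 139] [403.6 153.2] [ 778. -378.   11.] [ 507. -393.    6.] [ 822.    5. 1453.]
top red [402, 208, 11, 13, 92] [407.  213.9] [ 580. -376.   38.] [ 562. -396.   19.] [ 600. -361.   47.]
top blue [384, 136, 30, 35, 471] [399.  153.3] [ 775. -364.    7.] [ 507. -405.   -7.] [ 831.    5. 1453.]
top blue [198, 188, 78, 61, 2263] [234.5 219.2] [563. 160. 171.] [481.   5.   6.] [ 671.  267. 1453.]
top green [203, 149, 43, 50, 969] [219.2 166.7] [752. 223.   4.] [507.   5.  -7.] [ 794.  265. 1453.]
top green [219, 168, 25, 27, 362] [232.1 182.4] [688. 173.   3.] [507.   5.  -5.] [ 735.  218. 1453.]
top green [259, 262, 7, 4, 10] [262.  263.5] [435.  76. 112.] [431.  67. 107.] [440.  85. 117.]
top yellow [361, 185, 16, 16, 200] [368.9 1
[... 317 characters left out ...]
[150, 232, 40, 97, 918] [171.7 277.2] [857. 130.  59.] [844.  -2.   4.] [900. 300.  71.]
side red [166, 334, 3, 5, 9] [167.2 335.8] [845. 296.  13.] [844. 292.   7.] [846. 300.  30.]
side blue [214, 155, 32, 22, 343] [229.7 166.2] [ 781. -322.   21.] [ 725. -408.    2.] [ 834. -308.   39.]
side blue [254, 230, 62, 104, 3443] [284.4 282.5] [562. 222. 175.] [479.  58.   7.] [635. 273. 265.]
side green [332, 250, 6, 10, 37] [334.9 254.9] [434.  88. 110.] [427.  74.  97.] [441.  95. 115.]
side green [190, 281, 65, 52, 2245] [222.  308.5] [723. 207.   6.] [637. 135.  -2.] [796. 271.  49.]
side yellow [258, 169, 14, 12, 134] [264.6 174.6] [ 647. -244.   85.] [ 625. -272.   73.] [ 669. -225.   91.]
```

View pics/top0c.png

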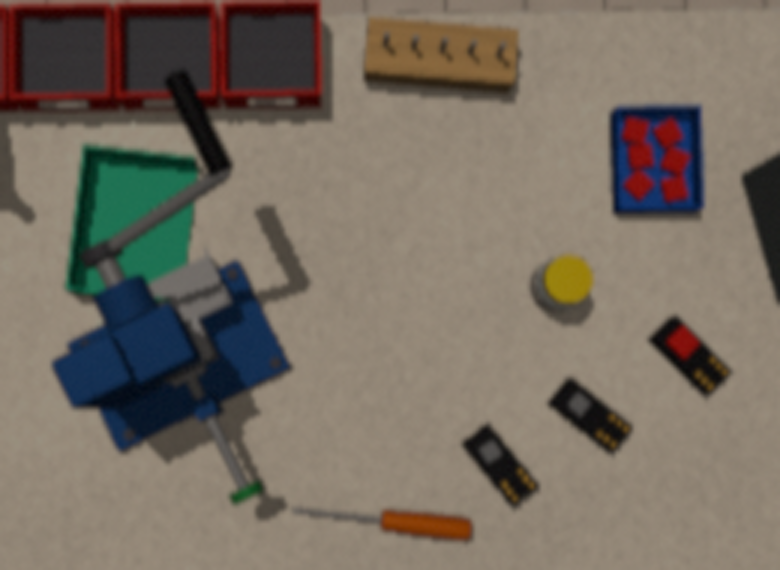

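View pics/side0c.png

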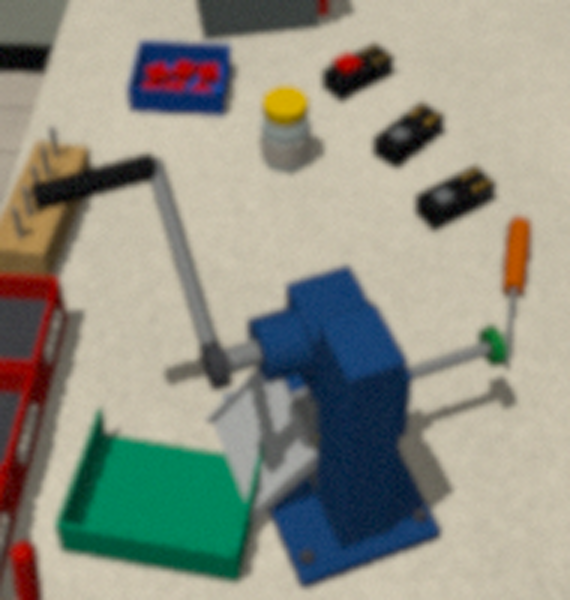

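Run:
```python
from h import *
from scipy.optimize import least_squares
T=lambda u,v,z:ray("top",180+u/3-1/3,100+v/3-1/3,z)
S=lambda u,v,z:ray("side",170+u/3-1/3,140+v/3-1/3,z)
A=T(235,262,16);B=T(290,366,16);C=T(125,450,16)
print("base T",A,B,C,np.linalg.norm(B-A),np.linalg.norm(C-B),np.degrees(np.arctan2(*(C-B)[1::-1])),np.degrees(np.arctan2(*(A-B)[1::-1])))
C2=S(438,533,16);E2=S(303,585,16);print("base S (125,65),(125,-65)",C2,E2,np.degrees(np.arctan2(*(E2-C2)[1::-1])),np.linalg.norm(E2-C2))
obs=[((-81,-65),A),((-81,65),B),((125,65),C),((125,65),C2),((125,-65),E2)]
f=lambda p:np.concatenate([np.array(p[:2])+np.array([[np.cos(p[2]),-np.sin(p[2])],[np.sin(p[2]),np.cos(p[2])]])@np.array(l)-w[:2] for l,w in obs])
r=least_squares(f,[580,130,1.9]);print("press",r.x,np.degrees(r.x[2]),r.fun.round(1))
print("grip T",T(178,78,312),T(225,170,312),"S",S(40,195,307),S(155,165,307))
for n,(x0,x1,y0,y1) in (("top",(395,428,200,235)),("side",(270,306,148,176))):
    d=np.load(n+"0.npz");I=d["I"]; 
    H=cv2.cvtColor(I,cv2.COLOR_BGR2HSV).astype(int); m=np.zeros((420,560),np.uint8)
    sub=((I.max(2)<70)|((H[...,1]>150)))[y0:y1,x0:x1]; m[y0:y1,x0:x1]=sub
    N,L,St,Ce=cv2.connectedComponentsWithStats(m); i=1+np.argmax(St[1:,4]); m=(L==i)
    v,u=np.nonzero(m); W=np.array([ray(n,a,b,28)[:2] for a,b in zip(u,v)]).astype(np.float32)
    print(n,"module",cv2.minAreaRect(W),W.mean(0),m.sum())
    rd=(((H[...,0]<6)|(H[...,0]>174))&(H[...,1]>150)&m); v,u=np.nonzero(rd); W=np.array([ray(n,a,b,41)[:2] for a,b in zip(u,v)]).astype(np.float32); print("cap",W.mean(0),cv2.minAreaRect(W))
    g=((H[...,0]>14)&(H[...,0]<35)&(H[...,1]>110)&(I[...,2]>60)&m); v,u=np.nonzero(g); W=np.array([ray(n,a,b,28)[:2] for a,b in zip(u,v)]).astype(np.float32); print("brass",W.mean(0),len(W))
```

```text
base T [674.25735252  91.58093312  16.        ] [562.36432445  34.18585648  16.        ] [475.57468213 210.19149022  16.        ] 125.75469992612302 196.24073257893212 116.24823746278979 27.15537233792615
base S (125,65),(125,-65) [477.37047407 220.6225378   16.        ] [589.66689761 276.02129813  16.        ] 26.25832773975542 125.21784770960625
press [586.10025038 133.83272696   2.02135175] 115.81492413635013 [ 5.6 -2.4  0.5 -1.6 -2.4  7.9 -4.2 -2.6  0.5 -1.4]
grip T [798.58678259 120.87957472 312.        ] [718.65559624  81.4212044  312.        ] S [799.32542219 122.71192066 307.        ] [718.19776628  84.27770904 307.        ]
top module ((566.45068359375, -386.5030212402344), (84.14532470703125, 36.01765060424805), 43.73352813720703) [ 567.27484 -385.22113] 313
cap [ 580.1267  -375.41318] ((580.812744140625, -374.8329772949219), (32.950416564941406, 26.765092849731445), 43.716609954833984)
brass [ 546.7948  -407.04233] 26
side module ((573.8170776367188, -377.5567932128906), (88.12998962402344, 56.00023651123047), 40.95756912231445) [ 571.9212 -373.6113] 206
cap [ 581.22253 -369.54172] ((582.8241577148438, -368.9210510253906), (37.695709228515625, 29.34430694580078), 60.108036041259766)
brass [ 548.51984 -401.48508] 7
```

```bash
cat >> h.py <<'E'
PR=[586.1,133.8,np.radians(116.4)]
def toP(X,p=None):
    p=p or PR; c,s=np.cos(p[2]),np.sin(p[2]); d=np.array(X,float)[...,:2]-p[:2]
    return np.stack([d[...,0]*c+d[...,1]*s,-d[...,0]*s+d[...,1]*c,np.array(X,float)[...,2]],-1)
def toW(X,p=None):
    p=p or PR; c,s=np.cos(p[2]),np.sin(p[2]); X=np.array(X,float)
    return np.array([p[0]+c*X[0]-s*X[1],p[1]+s*X[0]+c*X[1],X[2]])
E
python3 - <<'E'
from h import *
T=lambda u,v,z:toP(ray("top",180+u/3-1/3,100+v/3-1/3,z)).round(1)
S=lambda u,v,z:toP(ray("side",170+u/3-1/3,140+v/3-1/3,z)).round(1)
print("head front T",T(178,304,240),T(197,350,240),"rear col T",T(53,365,260),T(73,407,260),"notch",T(118,343,240),T(133,383,240), T(133,383,260))
print("head S", S(288,287,240),S(348,268,240),S(405,365,260),S(330,378,260))
print("pad",toP([435,76,112]),toP([434,88,110]))
print("grip",toP([758.6,101.2,312]),toP([758.7,103.5,307]),"ends",toP([798.6,120.9,312]),toP([718.7,81.4,312]))
for n in("top","side"):
    d=np.load(n+"0.npz");P=toP(cloud(n,d["D"]));H=cv2.cvtColor(d["I"],cv2.COLOR_BGR2HSV)
    b=(H[...,0]>100)&(H[...,0]<125)&(H[...,1]>120)&(abs(P[...,0])<160)&(abs(P[...,1])<120)
    for lo,hi in((5,28),(225,250),(252,275)):
        q=P[b&(P[...,2]>lo)&(P[...,2]<hi)]; print(n,lo,len(q),np.percentile(q,[2,50,98],axis=0).round().tolist())
    g=(abs(P[...,0])<130)&(P[...,1]<-60)&(P[...,1]>-260)&(H[...,0]>65)&(H[...,0]<95)&(H[...,1]>120)
    q=P[g];print("tray",np.percentile(q,[1,50,99],axis=0).round().tolist())
E
```

```text
head front T [-14.7 -20.4 240. ] [-11.2  24.4 240. ] rear col T [107.  -20.2 260. ] [107.8  21.  260. ] notch [ 49.2 -13.7 240. ] [ 53.4  24.6 240. ] [ 51.2  26.3 260. ]
head S [ -2.6 -26.6 240. ] [ -2.7  24.3 240. ] [112.8  17.3 260. ] [102.8 -36.8 260. ]
pad [ 15.41223583 161.04196033 112.        ] [ 26.60541214 156.60204994 110.        ]
grip [-105.89977179 -140.0151718   312.        ] [-103.88409826 -141.12740389  307.        ] ends [-106.03965728 -184.60295524  312.        ] [-105.893921    -95.47249602  312.        ]
top 5 1013 [[-75.0, -57.0, 8.0], [-22.0, 33.0, 15.0], [117.0, 62.0, 21.0]]
top 225 676 [[-6.0, -59.0, 228.0], [25.0, -9.0, 238.0], [54.0, 29.0, 244.0]]
top 252 375 [[51.0, -22.0, 254.0], [78.0, 0.0, 259.0], [105.0, 23.0, 263.0]]
tray [[-78.0, -232.0, -4.0], [-0.0, -166.0, 3.0], [83.0, -88.0, 234.0]]
side 5 868 [[-64.0, -64.0, 12.0], [97.0, -26.0, 17.0], [124.0, 57.0, 25.0]]
side 225 767 [[1.0, -64.0, 226.0], [38.0, -24.0, 240.0], [110.0, 20.0, 249.0]]
side 252 482 [[53.0, -26.0, 253.0], [84.0, -5.0, 260.0], [109.0, 17.0, 263.0]]
tray [[-76.0, -234.0, 1.0], [5.0, -154.0, 6.0], [91.0, -85.0, 47.0]]
```

```bash
python3 -m pendant '{"fingers":[75,75,75,75,75,75,75,75,75],"delta_pos":[[-55,0,3],[-110,20,6],[-165,40,10],[-220,60,13],[-275,80,16],[-332,110,19],[-332,110,19],[-332,110,19],[-332,110,19]],"roll":[-4,-8,-12,-16,-20.3,-20.3,-20.3,-20.3,-20.3]}'
python3 - <<'E'
from h import *
for n in("top","side"):
    I,D=capture(n); f=2
    p=proj(n,observe()["ee_pos"]);print(n,p)
    if n=="side": J=I[110:230,220:360]
    else: J=I[170:290,340:480]
    cv2.imwrite(f"pics/{n}1.png",cv2.resize(J,None,fx=4,fy=4,interpolation=cv2.INTER_CUBIC))
a,b=cv2.imread("pics/top1.png"),cv2.imread("pics/side1.png")
cv2.imwrite("pics/c1.png",cv2.resize(np.hstack([a,b]),(800,343)))
E
```

```text
time: 1.23
ee_pos: [538.6, -414.3, 121.2]
eef_rot: [-0.71, 1.778, -1.776]
contact_force: [-0.9, 0.9, 0.1]
opening: 75.3
top [427.96657733 226.34673625]
side [299.44571333 135.61583945]
```

View pics/c1.png

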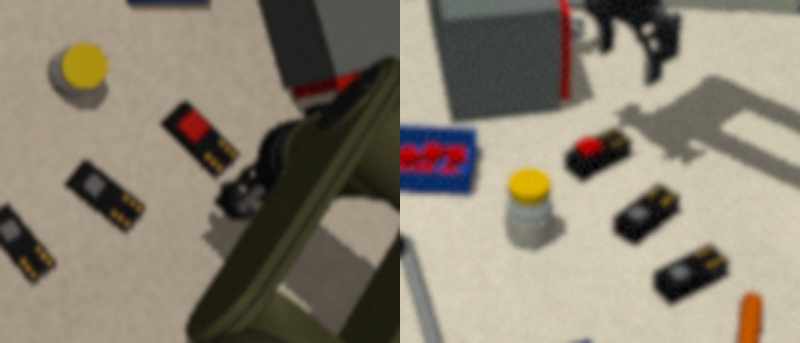

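```bash
python3 -m pendant '{"fingers":[75,75,75,75,75,0,0,0,0,0,0,0,0],"delta_pos":[[0,40,0],[0,80,0],[0,105,0],[0,117,0],[0,117,0],[0,117,0],[0,117,0],[0,117,0],[0,117,0],[0,117,0],[0,117,0],[0,117,0],[0,117,0]],"roll":[0,0,0,0,0,0,0,0,0,0,0,0,0]}'
python3 - <<'E'
from h import *
for n in("top","side"):
    I,D=capture(n)
    J=I[110:230,220:360] if n=="side" else I[170:290,340:480]
    cv2.imwrite(f"pics/{n}2.png",cv2.resize(J,None,fx=2.857,fy=2.857,interpolation=cv2.INTER_CUBIC))
cv2.imwrite("pics/c2.png",np.hstack([cv2.imread("pics/top2.png"),cv2.imread("pics/side2.png")]))
E
```

```text
time: 2.95
ee_pos: [539.8, -415.5, 6.5]
eef_rot: [-0.707, 1.774, -1.779]
contact_force: [-1.2, -0.5, 6.3]
opening: 34.4
```

View pics/c2.png

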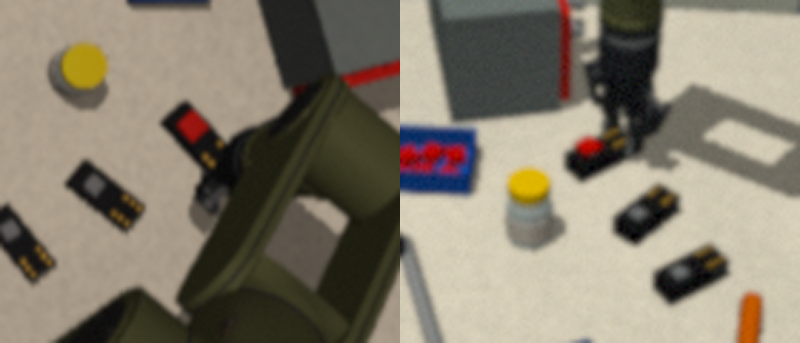

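```bash
cat >> h.py <<'E'
def plan(targets,ang=None):
    "targets in world -> tool deltas from measured pose; ang = desired world angle of tool z (deg)"
    s=observe(); R=Ro.from_rotvec(s["eef_rot"]).as_matrix(); p=np.array(s["ee_pos"])
    a=np.degrees(np.arctan2(R[1,2],R[0,2]))
    print("pose press",toP(p).round(1),"world",p.round(1),"zang",a.round(2),"ydown",R[:,1].round(3),"q6",round(s["qpos"][5],2),"F",np.round(s["contact_force"],1),"open",round(s["opening"],1),"t",round(s["time"],2))
    if ang is not None: print("roll",round((-(ang-a)+180)%360-180,1))
    for t in targets: print(np.round(t,1),"->",(R.T@(np.array(t)-p)).round(1))
E
python3 -m pendant '{"fingers":[0,0,0,0,0,0],"delta_pos":[[0,-20,0],[0,-60,0],[0,-110,0],[0,-160,0],[0,-200,0],[0,-200,0]],"roll":[0,0,0,0,0,0]}'
python3 - <<'E'
from h import *
plan([toW([-170,0,206]),toW([-170,0,94]),toW([-50,0,94])],26.4)
E
```

```text
time: 3.8
ee_pos: [541.1, -416.6, 211.0]
eef_rot: [-0.703, 1.765, -1.785]
contact_force: [0.5, 0.4, -1.8]
opening: 34.5
pose press [-473.   285.1  211. ] world [ 541.1 -416.6  211. ] zang -46.48 ydown [ 0.009 -0.008 -1.   ] q6 0.09 F [ 0.5  0.4 -1.8] open 34.5 t 3.8
roll -72.9
[661.7 -18.5 206. ] -> [-361.6    3.1 -205.7]
[661.7 -18.5  94. ] -> [-361.5  115.1 -207. ]
[608.3  89.   94. ] -> [-396.8  113.8 -321.7]
```

```bash
python3 -m pendant '{"fingers":[0,0,0,0,0,0,0,0,0,0,0,0],"delta_pos":[[-36,0,-20],[-72,0,-41],[-108,0,-62],[-145,0,-82],[-181,1,-103],[-217,1,-123],[-253,2,-144],[-290,2,-165],[-326,3,-185],[-361.5,3,-205.7],[-361.5,3,-205.7],[-361.5,3,-205.7]],"roll":[-7,-14,-22,-29,-36,-44,-51,-58,-66,-72.9,-72.9,-72.9]}'
python3 - <<'E'
from h import *
plan([toW([-170,0,94]),toW([-110,0,94]),toW([-50.3,0,94])],26.4)
E
```

```text
time: 5.3
ee_pos: [660.4, -18.5, 204.3]
eef_rot: [-1.397, 0.856, -0.871]
contact_force: [-0.2, -0.4, -2.2]
opening: 34.9
pose press [-169.4    1.1  204.3] world [660.4 -18.5 204.3] zang 26.43 ydown [ 0.006 -0.008 -1.   ] q6 -0.55 F [-0.2 -0.4 -2.2] open 34.9 t 5.3
roll 0.0
[661.7 -18.5  94. ] -> [ -0.5 110.3   1. ]
[635.   35.3  94. ] -> [-60.5 109.7   1. ]
[608.5  88.7  94. ] -> [-120.2  109.1    1. ]
```

```bash
python3 -m pendant '{"fingers":[0,0,0,0,0,0,0],"delta_pos":[[0,40,1],[0,80,1],[0,108,1],[-25,108,1],[-50,108,1],[-60,108,1],[-60,108,1]],"roll":[0,0,0,0,0,0,0]}'
python3 - <<'E'
from h import *
plan([toW([-50.3,0,94])],26.4)
for n in("top","side"):
    I,D=capture(n)
    c=proj(n,toW([-20,0,100])).astype(int);print(c)
    J=I[c[1]-60:c[1]+60,c[0]-70:c[0]+70]
    cv2.imwrite(f"pics/{n}3.png",cv2.resize(J,None,fx=2.857,fy=2.857,interpolation=cv2.INTER_CUBIC))
cv2.imwrite("pics/c3.png",np.hstack([cv2.imread("pics/top3.png"),cv2.imread("pics/side3.png")]))
E
```

```text
time: 6.18
ee_pos: [635.4, 36.1, 97.1]
eef_rot: [-1.396, 0.853, -0.871]
contact_force: [0.2, -0.2, -1.5]
opening: 34.5
pose press [-109.5   -0.7   97.1] world [635.4  36.1  97.1] zang 26.55 ydown [ 0.008 -0.008 -1.   ] q6 -0.46 F [ 0.2 -0.2 -1.5] open 34.5 t 6.17
roll 0.2
[608.5  88.7  94. ] -> [-59.2   2.5  -0.5]
[248 210]
[272 262]
```

View pics/c3.png

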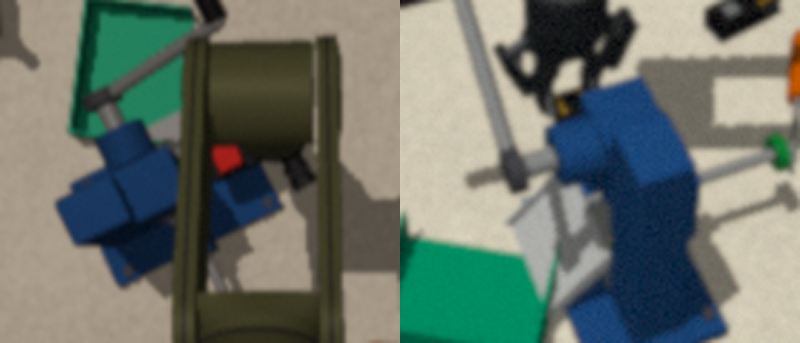

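Run:
```python
from h import *
for n in("top","side"):
    I,D=capture(n); P=toP(cloud(n,D)); H=cv2.cvtColor(I,cv2.COLOR_BGR2HSV)
    m=(H[...,0]>20)&(H[...,0]<50)&(H[...,1]>80)&(P[...,2]>150)&(P[...,0]>-260)&(P[...,0]<60)&(P[...,1]>-110)&(P[...,1]<200)
    q=P[m]
    for y0 in range(-100,200,50):
        for x0 in range(-220,40,40):
            k=q[(q[:,1]>=y0)&(q[:,1]<y0+50)&(q[:,0]>=x0)&(q[:,0]<x0+40)]
            if len(k)>5: print(n,"y",y0,"x",x0,len(k),"z",np.percentile(k[:,2],[3,50,97]).round(), "xmax",np.percentile(k[:,0],97).round())
    cv2.imwrite(f"pics/{n}4.png",I)
```

```text
top y -100 x -100 11 z [487. 491. 495.] xmax -72.0
top y -50 x -180 65 z [486. 496. 502.] xmax -140.0
top y -50 x -140 246 z [486. 500. 508.] xmax -101.0
top y -50 x -100 384 z [482. 505. 518.] xmax -62.0
top y -50 x -60 46 z [514. 522. 527.] xmax -49.0
top y 0 x -180 149 z [502. 514. 528.] xmax -141.0
top y 0 x -140 427 z [351. 504. 527.] xmax -101.0
top y 0 x -100 352 z [329. 496. 507.] xmax -62.0
top y 0 x -60 237 z [483. 535. 553.] xmax -27.0
top y 50 x -180 7 z [529. 532. 535.] xmax -140.0
top y 50 x -140 166 z [531. 544. 559.] xmax -108.0
top y 50 x -60 102 z [510. 556. 567.] xmax -20.0
top y 50 x -20 168 z [536. 571. 583.] xmax 2.0
top y 100 x -140 90 z [558. 565. 575.] xmax -100.0
top y 100 x -100 208 z [ 570.  586. 1453.] xmax -79.0
top y 100 x -60 168 z [588. 596. 605.] xmax -21.0
top y 100 x -20 425 z [559. 592. 604.] xmax 18.0
top y 100 x 20 25 z [592. 594. 597.] xmax 28.0
top y 150 x -100 275 z [584. 593. 600.] xmax -61.0
top y 150 x -60 640 z [592. 626. 663.] xmax -21.0
top y 150 x -20 726 z [612. 655. 688.] xmax 19.0
top y 150 x 20 320 z [587. 682. 704.] xmax 45.0
side
[... 411 characters left out ...]
 y 0 x -60 1121 z [452. 507. 551.] xmax -21.0
side y 0 x -20 81 z [478. 522. 557.] xmax -16.0
side y 50 x -140 640 z [494. 526. 557.] xmax -103.0
side y 50 x -60 40 z [490. 561. 570.] xmax -20.0
side y 50 x -20 1267 z [484. 536. 581.] xmax 7.0
side y 100 x -140 79 z [515. 544. 569.] xmax -100.0
side y 100 x -100 620 z [524. 556. 586.] xmax -78.0
side y 100 x -60 124 z [592. 598. 607.] xmax -21.0
side y 100 x -20 945 z [512. 575. 611.] xmax 19.0
side y 100 x 20 529 z [525. 563. 597.] xmax 32.0
side y 150 x -100 144 z [544. 590. 599.] xmax -66.0
side y 150 x -60 155 z [605. 643. 669.] xmax -21.0
side y 150 x -20 620 z [611. 650. 691.] xmax 20.0
side y 150 x 20 2115 z [558. 634. 703.] xmax 53.0
```

View pics/side4.png

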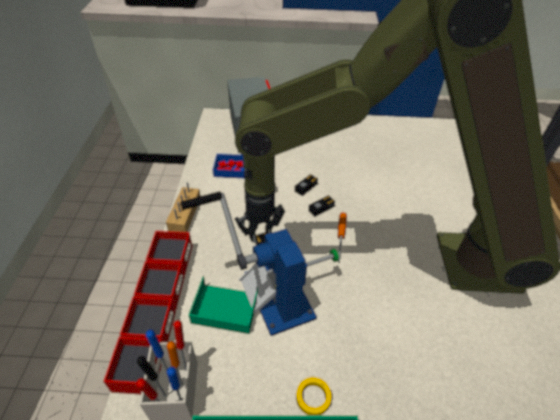

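```bash
python3 -m pendant '{"fingers":[0,0,0,0,0,0,0],"delta_pos":[[-15,2,0],[-30,3,0],[-40,3,0],[-48,3,0],[-54,3,0],[-59,3,0],[-59,3,0]],"roll":[0,0,0,0,0,0,0]}'
python3 - <<'E'
from h import *
plan([toW([-50.3,0,87]),toW([-50.3,0,85])],26.4)
E
```

```text
time: 7.25
ee_pos: [609.6, 87.5, 92.8]
eef_rot: [-1.396, 0.854, -0.872]
contact_force: [-0.3, -0.4, -2.5]
opening: 34.5
pose press [-51.9  -0.5  92.8] world [609.6  87.5  92.8] zang 26.45 ydown [ 0.007 -0.008 -1.   ] q6 -0.38 F [-0.3 -0.4 -2.5] open 34.5 t 7.25
roll 0.1
[608.5  88.7  87. ] -> [-1.7  5.7 -0.5]
[608.5  88.7  85. ] -> [-1.7  7.7 -0.5]
```

```bash
python3 -m pendant '{"fingers":[0,0,0,0,0],"delta_pos":[[-2.5,2,-0.5],[-2.5,4,-0.5],[-2.5,6,-0.5],[-2.5,7,-0.5],[-2.5,7,-0.5]],"roll":[0,0,0,0,0]}'
python3 - <<'E'
from h import *
plan([toW([-50.3,0,87]),toW([-50.3,0,85])],26.4)
E
```

```text
time: 7.88
ee_pos: [608.3, 89.1, 86.6]
eef_rot: [-1.396, 0.854, -0.873]
contact_force: [-1.3, -1.2, 4.9]
opening: 34.7
pose press [-49.9   0.   86.6] world [608.3  89.1  86.6] zang 26.44 ydown [ 0.008 -0.009 -1.   ] q6 -0.37 F [-1.3 -1.2  4.9] open 34.7 t 7.88
roll 0.0
[608.5  88.7  87. ] -> [ 0.5 -0.4  0. ]
[608.5  88.7  85. ] -> [0.4 1.6 0. ]
```

```bash
python3 -m pendant '{"fingers":[42,48,52,52,52,52],"delta_pos":[[0,0,0],[0,0,0],[0,0,0],[0,0,0],[0,0,0],[0,0,0]],"roll":[0,0,0,0,0,0]}'
python3 - <<'E'
from h import *
plan([])
ims=[]
for n in("top","side"):
    I,D=capture(n)
    c=proj(n,toW([-20,0,100])).astype(int)
    ims.append(cv2.resize(I[c[1]-40:c[1]+40,c[0]-45:c[0]+45],None,fx=4.4,fy=4.4,interpolation=cv2.INTER_CUBIC))
cv2.imwrite("pics/c5.png",np.hstack(ims))
E
```

```text
time: 8.62
ee_pos: [608.3, 89.2, 86.5]
eef_rot: [-1.396, 0.854, -0.872]
contact_force: [-0.2, -0.3, 0.2]
opening: 51.9
pose press [-49.8  -0.   86.5] world [608.3  89.2  86.5] zang 26.44 ydown [ 0.008 -0.009 -1.   ] q6 -0.37 F [-0.2 -0.3  0.2] open 51.9 t 8.62
```

View pics/c5.png

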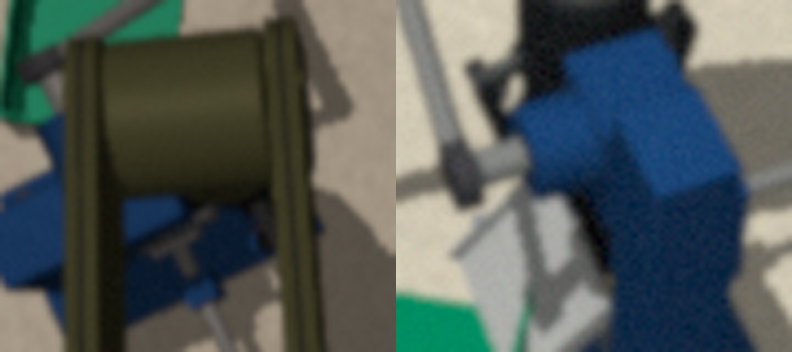

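```bash
python3 -m pendant '{"fingers":[52,52,52,52,52,52],"delta_pos":[[10,0,0],[25,0,0],[55,0,0],[90,0,0],[110,0,0],[110,0,0]],"roll":[0,0,0,0,0,0]}'
cat >> h.py <<'E'
def look(tag,save=True):
    ims=[]
    for n in("top","side"):
        I,D=capture(n); H=cv2.cvtColor(I,cv2.COLOR_BGR2HSV).astype(int)
        c=proj(n,toW([-30,0,108])).astype(int)
        w=np.zeros(H.shape[:2],bool); w[c[1]-22:c[1]+23,c[0]-22:c[0]+23]=1
        for k,m,z in(("brass",(H[...,0]>12)&(H[...,0]<35)&(H[...,1]>130)&(I[...,2]>60),108),("red",((H[...,0]<6)|(H[...,0]>174))&(H[...,1]>130),121),("black",I.max(2)<45,108)):
            v,u=np.nonzero(m&w)
            if len(u)<3: print(n,k,len(u)); continue
            q=np.array([toP(ray(n,a,b,z)) for a,b in zip(u,v)])[:,:2].astype(np.float32)
            print(n,k,len(u),q.mean(0).round(1),q.min(0).round(1),q.max(0).round(1),np.round(np.array(cv2.minAreaRect(q)[1]),1),round(cv2.minAreaRect(q)[2],1))
        ims.append(cv2.resize(I[c[1]-40:c[1]+40,c[0]-45:c[0]+45],None,fx=4.4,fy=4.4,interpolation=cv2.INTER_CUBIC))
    if save: cv2.imwrite(f"pics/{tag}.png",np.hstack(ims))
E
python3 - <<'E'
from h import *
plan([]); look("c6")
E
```

```text
time: 9.48
ee_pos: [658.0, -11.1, 87.6]
eef_rot: [-1.395, 0.856, -0.875]
contact_force: [0.3, 0.7, -0.4]
opening: 51.9
pose press [-161.8    0.    87.6] world [658.  -11.1  87.6] zang 26.28 ydown [ 0.008 -0.009 -1.   ] q6 -0.53 F [ 0.3  0.7 -0.4] open 51.9 t 9.47
top brass 45 [-35.7   3.4] [-48.6 -12.2] [-23.2  16.1] [28.2 25.4] 89.5
top red 0
top black 327 [-24.   16.1] [-118.6  -34.4] [58.2 79. ] [146.5 116.4] 56.0
side brass 0
side red 0
side black 68 [ 12.2 -18.5] [-12.7 -25.6] [ 34.9 -11.5] [12.3 47.1] 84.5
```

View pics/c6.png

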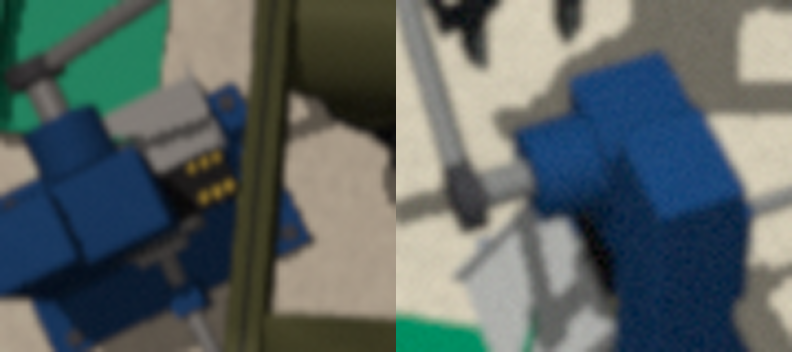

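```bash
python3 -m pendant '{"fingers":[10,10,10,10,10,10,10,10,10,10,10,10,10,10,10],"delta_pos":[[0,3,0],[0,3.5,0],[-30,3.5,0],[-60,3.5,0],[-85,3.5,0],[-90,3.5,0],[-94,3.5,0],[-98,3.5,0],[-101,3.5,0],[-104,3.5,0],[-104,3.5,0],[-90,3.5,0],[-50,3.5,0],[0,3.5,0],[0,3.5,0]],"roll":[0,0,0,0,0,0,0,0,0,0,0,0,0,0,0]}'
python3 - <<'E'
from h import *
plan([]); look("c7")
E
```

```text
time: 11.45
ee_pos: [658.8, -13.2, 83.9]
eef_rot: [-1.394, 0.857, -0.877]
contact_force: [-0.2, 0.0, -0.3]
opening: 9.7
pose press [-164.     0.3   83.9] world [658.8 -13.2  83.9] zang 26.17 ydown [ 0.009 -0.009 -1.   ] q6 -0.53 F [-0.2  0.  -0.3] open 9.7 t 11.45
top brass 46 [-28.7   2.5] [-40.7 -12.3] [-16.5  17.3] [29.5 24.1] 89.5
top red 0
top black 299 [-23.4  18.2] [-118.6  -33. ] [58.2 79. ] [142.7 120.4] 57.9
side brass 0
side red 0
side black 61 [ 12.4 -17.5] [-11.7 -23.3] [ 34.9 -11.5] [11.7 46.6] 89.8
```

```bash
python3 -m pendant '{"fingers":[10,10,10,10,10,10,10,10,10,10],"delta_pos":[[-40,0,0],[-80,0,0],[-98,0,0],[-104,0,0],[-107,0,0],[-109,0,0],[-109,0,0],[-109,0,0],[-109,0,0],[-109,0,0]],"roll":[0,0,0,0,0,0,0,0,0,0]}'
python3 - <<'E'
from h import *
plan([toW([-52,0,84])])
E
python3 -m pendant '{"fingers":[10,10,10,10],"delta_pos":[[10,0,0],[50,0,0],[105,0,0],[105,0,0]],"roll":[0,0,0,0]}'
python3 - <<'E'
from h import *
plan([]); look("c8")
E
```

```text
time: 12.8
ee_pos: [608.3, 87.3, 82.6]
eef_rot: [-1.395, 0.858, -0.873]
contact_force: [-0.2, -1.7, 1.0]
opening: 10.0
pose press [-51.5   0.8  82.6] world [608.3  87.3  82.6] zang 26.27 ydown [ 0.006 -0.007 -1.   ] q6 -0.38 F [-0.2 -1.7  1. ] open 10.0 t 12.8
[609.2  87.2  84. ] -> [ 0.5 -1.4  0.8]
time: 13.3
ee_pos: [657.0, -10.8, 83.5]
eef_rot: [-1.394, 0.859, -0.878]
contact_force: [0.3, 0.3, -0.2]
opening: 10.0
pose press [-161.     0.8   83.5] world [657.  -10.8  83.5] zang 26.04 ydown [ 0.008 -0.009 -1.   ] q6 -0.53 F [ 0.3  0.3 -0.2] open 10.0 t 13.3
top brass 42 [-25.6   0.5] [-36.7 -13.6] [-11.3  16. ] [24.9 30. ] 6.7
top red 0
top black 304 [-23.5  17.3] [-118.6  -34.4] [58.2 79. ] [146.9 115.9] 55.8
side brass 0
side red 0
side black 63 [ 12.6 -18.2] [-11.7 -24.4] [ 34.9 -12.7] [11.7 46.6] 89.8
```

View pics/c8.png

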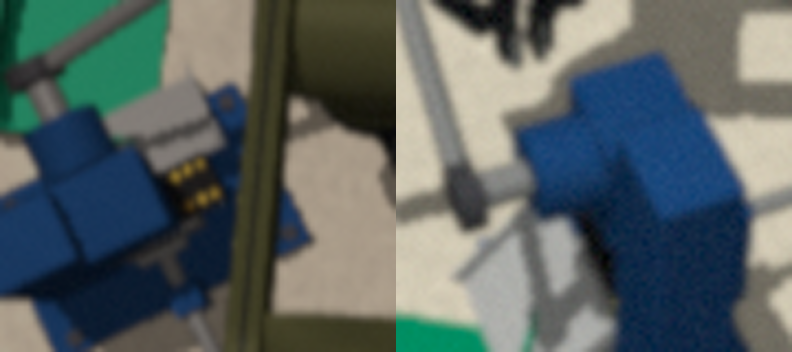

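```bash
cat > yaw.py <<'E'
from h import *
I=np.mean([capture("top")[0].astype(float) for _ in range(8)],0)
c=proj("top",toW([-26,0,108])).astype(int)
f=8; sub=I[c[1]-15:c[1]+16,c[0]-15:c[0]+16]
Y=np.minimum(sub[...,1],sub[...,2])-sub[...,0]; Y=cv2.resize(np.clip(Y,0,None),None,fx=f,fy=f,interpolation=cv2.INTER_CUBIC)
pk=(Y==cv2.dilate(Y,np.ones((21,21))))&(Y>0.35*Y.max())
out=[]
for v,u in zip(*np.nonzero(pk)):
    U=c[0]-15+(u+.5)/f-.5; V=c[1]-15+(v+.5)/f-.5
    out.append([*toP(ray("top",U,V,108))[:2].round(1),round(float(Y[v,u]))])
for o in sorted(out): print(o)
E
python3 yaw.py
```

```text
[np.float64(-87.6), np.float64(-20.2), 22]
[np.float64(-77.4), np.float64(-0.1), 24]
[np.float64(-73.3), np.float64(7.9), 24]
[np.float64(-71.1), np.float64(-14.3), 25]
[np.float64(-60.3), np.float64(1.3), 25]
[np.float64(-59.4), np.float64(27.8), 24]
[np.float64(-55.5), np.float64(34.6), 24]
[np.float64(-54.3), np.float64(13.0), 25]
[np.float64(-47.4), np.float64(47.2), 25]
[np.float64(-44.0), np.float64(53.0), 25]
[np.float64(-40.6), np.float64(58.9), 25]
[np.float64(-40.3), np.float64(33.9), 25]
[np.float64(-36.4), np.float64(40.8), 24]
[np.float64(-34.3), np.float64(-10.4), 52]
[np.float64(-33.6), np.float64(12.4), 54]
[np.float64(-27.7), np.float64(52.2), 25]
[np.float64(-24.8), np.float64(11.7), 61]
[np.float64(-24.6), np.float64(-10.3), 63]
[np.float64(-15.8), np.float64(-10.2), 63]
```

```bash
python3 - <<'E'
from h import *
plan([toW([-161,0,370]),toW([-106,-152,370])])
E
python3 -m pendant '{"fingers":[0,0,0,0,0,0,0,0],"delta_pos":[[0,-60,0],[0,-120,0],[0,-180,0],[0,-235,0],[0,-285,0],[0,-287,0],[0,-287,0],[0,-287,0]],"roll":[0,0,0,0,0,0,0,0]}'
python3 - <<'E'
from h import *
plan([toW([-106,-152,370]),toW([-106,-152,330])],26.4)
E
```

```text
pose press [-155.6    0.9   83.7] world [654.5  -6.   83.7] zang 26.33 ydown [ 0.006 -0.007 -1.   ] q6 -0.53 F [ 0.1 -0.2  0.9] open 9.8 t 13.8
[657.7 -10.4 370. ] -> [   8.  -286.3    1.4]
[769.4 106.4 370. ] -> [ -47.2 -286.5  153.4]
time: 14.8
ee_pos: [651.9, -3.7, 368.4]
eef_rot: [-1.398, 0.861, -0.869]
contact_force: [0.2, -0.7, 0.1]
opening: 0.0
pose press [-152.4    2.2  368.4] world [651.9  -3.7 368.4] zang 26.35 ydown [ 0.002 -0.007 -1.   ] q6 -0.53 F [ 0.2 -0.7  0.1] open 0.0 t 14.8
roll -0.1
[769.4 106.4 370. ] -> [-46.6  -2.2 154.2]
[769.4 106.4 330. ] -> [-46.8  37.8 154.2]
```

```bash
python3 -m pendant '{"fingers":[0,0,0,0,0,0,0],"delta_pos":[[-15,0,50],[-32,0,105],[-46.7,0,154],[-46.7,20,154],[-46.7,38,154],[-46.7,38,154],[-46.7,38,154]],"roll":[0,0,0,0,0,0,0]}'
python3 - <<'E'
from h import *
P=[(26-160*np.cos(np.radians(a)),215+160*np.sin(np.radians(a))+11) for a in(35,25,15,5,-5,-15,-20,-25)]
plan([toW([x,-152,z]) for x,z in P],26.4)
ims=[]
for n in("top","side"):
    I,D=capture(n); c=proj(n,toW([-105,-140,307])).astype(int)
    ims.append(cv2.resize(I[c[1]-40:c[1]+40,c[0]-45:c[0]+45],None,fx=4.4,fy=4.4,interpolation=cv2.INTER_CUBIC))
cv2.imwrite("pics/c9.png",np.hstack(ims))
E
```

```text
time: 15.68
ee_pos: [769.2, 106.1, 329.4]
eef_rot: [-1.398, 0.862, -0.868]
contact_force: [0.1, -1.1, 0.9]
opening: 0.1
pose press [-106.2 -151.7  329.4] world [769.2 106.1 329.4] zang 26.34 ydown [ 0.001 -0.007 -1.   ] q6 -0.37 F [ 0.1 -1.1  0.9] open 0.1 t 15.68
roll -0.1
[769.  107.3 317.8] -> [-1.2 11.6  0.4]
[775.2  94.8 293.6] -> [12.6 35.9  0.5]
[779.4  86.2 267.4] -> [22.  62.1  0.5]
[781.6  81.9 239.9] -> [26.6 89.6  0.6]
[781.6  81.9 212.1] -> [ 26.4 117.5   0.7]
[779.4  86.2 184.6] -> [ 21.4 144.9   0.8]
[777.5  90.  171.3] -> [ 17.1 158.2   0.8]
[775.2  94.8 158.4] -> [ 11.7 171.1   0.8]
```

View pics/c9.png

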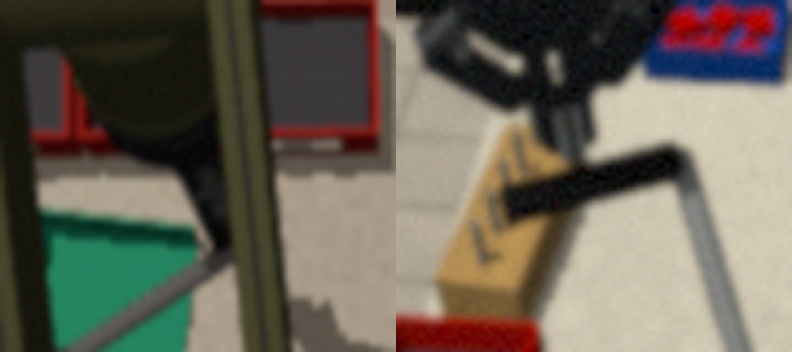

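```bash
python3 -m pendant '{"fingers":[0,0,0,0,0,0],"delta_pos":[[0,12,0],[6,25,0],[13,37,0],[18,50,0],[22,62,0],[22,62,0]],"roll":[0,0,0,0,0,0]}'
python3 - <<'E'
from h import *
P=[(26-160*np.cos(np.radians(a)),215+160*np.sin(np.radians(a))+11) for a in(15,5,-5,-15,-20,-25)]
plan([toW([x,-152,z]) for x,z in P],26.4)
for n in("top","side"):
    I,D=capture(n); P=toP(cloud(n,D)); 
    m=(I.max(2)<50)&(P[...,1]<-95)&(P[...,1]>-190)&(abs(P[...,0]+120)<40)&(P[...,2]>100)&(P[...,2]<300)
    q=P[m]; print(n,len(q),np.median(q,0).round() if len(q) else 0,np.percentile(q,[5,95],axis=0).round().tolist() if len(q) else 0)
E
```

```text
time: 16.52
ee_pos: [780.3, 83.9, 269.1]
eef_rot: [-1.396, 0.859, -0.873]
contact_force: [1.9, -2.4, 4.0]
opening: -0.1
pose press [-131.  -151.8  269.1] world [780.3  83.9 269.1] zang 26.23 ydown [ 0.005 -0.009 -1.   ] q6 -0.4 F [ 1.9 -2.4  4. ] open -0.1 t 16.52
roll -0.2
[779.4  86.2 267.4] -> [-2.5  1.7  0.2]
[781.6  81.9 239.9] -> [ 2.1 29.2  0.2]
[781.6  81.9 212.1] -> [ 1.8 57.1  0.2]
[779.4  86.2 184.6] -> [-3.3 84.5  0.2]
[777.5  90.  171.3] -> [-7.6 97.8  0.1]
[775.2  94.8 158.4] -> [-1.310e+01  1.106e+02  1.000e-01]
top 41 [-122. -102.  264.] [[-134.0, -138.0, 260.0], [-118.0, -96.0, 268.0]]
side 257 [-119. -148.  267.] [[-126.0, -184.0, 259.0], [-115.0, -105.0, 282.0]]
```

```bash
python3 -m pendant '{"fingers":[0,0,0,0,0,0,0,0,0],"delta_pos":[[-2,15,0],[-1,29,0],[-1,43,0],[-1,57,0],[-3,71,0],[-6,85,0],[-10,98,0],[-14,110,0],[-15,113,0]],"roll":[0,0,0,0,0,0,0,0,0]}'
python3 - <<'E'
from h import *
plan([toW([-119,-152,158])],26.4)
for n in("top","side"):
    I,D=capture(n); P=toP(cloud(n,D)); 
    m=(I.max(2)<50)&(P[...,1]<-95)&(P[...,1]>-190)&(abs(P[...,0]+120)<40)&(P[...,2]>100)&(P[...,2]<300)
    q=P[m]; print(n,len(q),np.median(q,0).round() if len(q) else 0,np.percentile(q,[5,95],axis=0).round().tolist() if len(q) else 0)
E
```

```text
time: 17.75
ee_pos: [775.1, 97.0, 158.2]
eef_rot: [-1.395, 0.855, -0.875]
contact_force: [1.1, -3.6, 10.8]
opening: -0.1
pose press [-116.9 -152.9  158.2] world [775.1  97.  158.2] zang 26.29 ydown [ 0.009 -0.009 -1.   ] q6 -0.38 F [ 1.1 -3.6 10.8] open -0.1 t 17.75
roll -0.1
[775.2  94.8 158. ] -> [ 2.1  0.2 -0.9]
top 85 [-114. -109.  257.] [[-124.0, -115.0, 155.0], [-106.0, -97.0, 295.0]]
side 832 [-106. -148.  233.] [[-119.0, -186.0, 153.0], [-88.0, -106.0, 294.0]]
```

```bash
python3 -m pendant '{"fingers":[0,0,0,0],"delta_pos":[[-1,3,0],[-1,6,0],[-1,8,0],[-1,8,0]],"roll":[0,0,0,0]}'
python3 - <<'E'
from h import *
plan([])
E
```

```text
time: 18.35
ee_pos: [775.2, 97.1, 157.7]
eef_rot: [-1.393, 0.851, -0.879]
contact_force: [-6.5, -4.6, 22.5]
opening: 0.1
pose press [-116.9 -153.1  157.7] world [775.2  97.1 157.7] zang 26.31 ydown [ 0.014 -0.01  -1.   ] q6 -0.38 F [-6.5 -4.6 22.5] open 0.1 t 18.35
```

```bash
python3 -m pendant '{"fingers":[0,0,0,0,0,0,0,0,0,0,0,0],"delta_pos":[[4,-15,0],[10,-32,0],[14,-50,0],[14,-70,0],[13,-90,0],[8,-110,0],[2,-130,0],[-6,-150,0],[-10,-170,0],[-10,-200,0],[-10,-220,0],[-10,-220,0]],"roll":[0,0,0,0,0,0,0,0,0,0,0,0]}'
python3 - <<'E'
from h import *
plan([toW([-161,0,370]),toW([15,240,300]),toW([15,200,300])],26.4)
look("c10",False)
for n in("top","side"):
    I,D=capture(n); P=toP(cloud(n,D)); 
    m=(I.max(2)<50)&(P[...,1]<-95)&(P[...,1]>-190)&(abs(P[...,0]+115)<40)&(P[...,2]>100)&(P[...,2]<340)
    q=P[m]; print(n,len(q),np.median(q,0).round() if len(q) else 0,np.percentile(q,[5,95],axis=0).round().tolist() if len(q) else 0)
E
```

```text
time: 19.85
ee_pos: [768.3, 108.8, 379.1]
eef_rot: [-1.392, 0.848, -0.88]
contact_force: [-0.2, 0.5, -0.3]
opening: -0.0
pose press [-103.4 -152.1  379.1] world [768.3 108.8 379.1] zang 26.33 ydown [ 0.017 -0.01  -1.   ] q6 -0.37 F [-0.2  0.5 -0.3] open -0.0 t 19.85
roll -0.1
[657.7 -10.4 370. ] -> [  57.6    8.4 -152.1]
[364.5  40.5 300. ] -> [-119.2   73.  -393. ]
[400.3  58.3 300. ] -> [-119.2   73.4 -353. ]
top brass 0
top red 0
top black 465 [-30.9  -0.3] [-94.6 -69.1] [44.8 74.9] [131.9 113.7] 63.3
side brass 0
side red 0
side black 67 [ 12.5 -18. ] [-11.7 -24.4] [ 34.9 -11.5] [12.8 46.6] 89.8
top 13 [ -97. -114.  314.] [[-100.0, -119.0, 311.0], [-95.0, -106.0, 318.0]]
side 271 [ -96. -148.  315.] [[-103.0, -185.0, 307.0], [-92.0, -104.0, 318.0]]
```

```bash
python3 -m pendant '{"fingers":[0,0,0,0,0,0,0,0,0,0,0,0,0],"delta_pos":[[-12,0,-35],[-24,2,-70],[-36,6,-105],[-48,10,-140],[-60,15,-175],[-72,25,-210],[-84,35,-245],[-96,50,-280],[-108,70,-315],[-119,90,-348],[-119,130,-348],[-119,130,-348],[-119,130,-348]],"roll":[9,18,27,36,45,54,63,72,81,90,90,90,90]}'
python3 - <<'E'
from h import *
plan([toW([16,195,140]),toW([16,195,82]),toW([16,176,82]),toW([16,116,82]),toW([16,111,82])],-63.6)
ims=[]
for n in("top","side"):
    I,D=capture(n); P=toP(cloud(n,D)); H=cv2.cvtColor(I,cv2.COLOR_BGR2HSV); c=proj(n,toW([16,165,96])).astype(int); print(n,c)
    w=np.zeros(H.shape[:2],bool); w[c[1]-14:c[1]+15,c[0]-14:c[0]+15]=1
    v,u=np.nonzero((H[...,0]>60)&(H[...,0]<95)&(H[...,1]>80)&w)
    if len(u): 
        q=np.array([toP(ray(n,a,b,105)) for a,b in zip(u,v)]); print(len(u),q.mean(0).round(1),q.min(0).round(1),q.max(0).round(1),P[v,u].mean(0).round(1))
    ims.append(cv2.resize(I[c[1]-40:c[1]+40,c[0]-45:c[0]+45],None,fx=4.4,fy=4.4,interpolation=cv2.INTER_CUBIC))
cv2.imwrite("pics/c11.png",np.hstack(ims)); look("c12",False)
E
```

```text
time: 21.68
ee_pos: [404.6, 59.5, 242.6]
eef_rot: [-0.451, 1.95, -1.976]
contact_force: [0.4, 0.2, -0.5]
opening: -0.2
pose press [ 14.2 195.6 242.6] world [404.6  59.5 242.6] zang -63.69 ydown [ 0.011 -0.011 -1.   ] q6 1.17 F [ 0.4  0.2 -0.5] open -0.2 t 21.68
roll -0.1
[404.3  61.4 140. ] -> [-1.000e-01  1.026e+02 -3.300e+00]
[404.3  61.4  82. ] -> [  0.2 160.6  -4.1]
[421.3  69.9  82. ] -> [-18.8 160.7  -4.2]
[475.1  96.6  82. ] -> [-78.8 161.   -4.3]
[479.6  98.8  82. ] -> [-83.8 161.   -4.3]
top [262 264]
25 [ 16.5 160.9 105. ] [  3.3 156.8 105. ] [ 29.9 165.  105. ] [ 16.1 160.8 110.3]
side [335 254]
53 [ 22.8 159.2 105. ] [  6.  148.2 105. ] [ 38.4 167.6 105. ] [ 24.6 157.9 107.7]
top brass 40 [-26.4   0.2] [-38.1 -13.6] [-12.7  16. ] [29.6 25.1] 86.2
top red 0
top black 457 [-7.4 25.9] [-70.2 -50.2] [58.2 66.8] [95.8 98.5] 62.9
side brass 0
side red 0
side black 72 [ 11.2 -17.8] [-12.7 -24.4] [34.9 -6.7] [13.9 46.8] 80.0
```

View pics/c11.png

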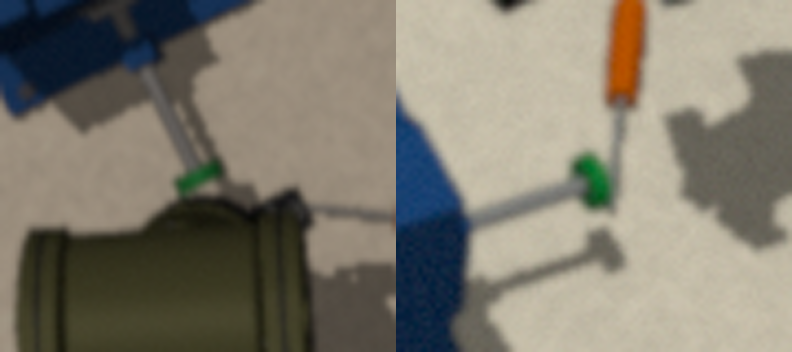

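```bash
python3 -m pendant '{"fingers":[0,0,0,0,0,0,0],"delta_pos":[[0,45,-3],[0,90,-4],[0,130,-4],[0,158,-4],[0,160,-4],[0,160,-4],[-10,160,-4]],"roll":[0,0,0,0,0,0,0]}'
python3 - <<'E'
from h import *
plan([toW([17,177,82]),toW([17,117,82]),toW([17,112,82])],-63.6)
E
```

```text
time: 22.75
ee_pos: [415.2, 66.0, 84.4]
eef_rot: [-0.446, 1.948, -1.975]
contact_force: [1.0, -0.1, 0.1]
opening: 0.1
pose press [ 15.2 183.2  84.4] world [415.2  66.   84.4] zang -63.72 ydown [ 0.015 -0.01  -1.   ] q6 1.19 F [ 1.  -0.1  0.1] open 0.1 t 22.75
roll -0.1
[420.   70.3  82. ] -> [-6.2  2.4 -1.8]
[473.7  97.   82. ] -> [-66.2   3.   -1.9]
[478.2  99.2  82. ] -> [-71.2   3.   -2. ]
```

```bash
python3 -m pendant '{"fingers":[0,0,0,0,0,0,0,0,0,0,0],"delta_pos":[[-7,2,-1.8],[-14,2,-1.8],[-21,2,-1.8],[-28,2,-1.8],[-35,2,-1.8],[-42,2,-1.8],[-49,2,-1.8],[-56,2,-1.8],[-62,2,-1.8],[-67,2,-1.8],[-67,2,-1.8]],"roll":[0,0,0,0,0,0,0,0,0,0,0]}'
python3 - <<'E'
from h import *
plan([])
E
python3 -m pendant '{"fingers":[0,0,0],"delta_pos":[[-3,0,0],[-6,0,0],[-6,0,0]],"roll":[0,0,0]}'
python3 - <<'E'
from h import *
plan([])
E
```

```text
time: 24.12
ee_pos: [473.3, 96.6, 82.4]
eef_rot: [-0.45, 1.948, -1.977]
contact_force: [-3.4, -5.1, 2.4]
opening: -0.2
pose press [ 16.8 117.6  82.4] world [473.3  96.6  82.4] zang -63.68 ydown [ 0.012 -0.012 -1.   ] q6 1.25 F [-3.4 -5.1  2.4] open -0.2 t 24.12
time: 24.5
ee_pos: [473.4, 97.0, 81.8]
eef_rot: [-0.463, 1.95, -1.983]
contact_force: [-10.2, -9.4, 10.2]
opening: -0.2
pose press [ 17.1 117.3  81.8] world [473.4  97.   81.8] zang -63.61 ydown [ 0.001 -0.016 -1.   ] q6 1.25 F [-10.2  -9.4  10.2] open -0.2 t 24.5
```

```bash
python3 -m pendant '{"fingers":[0,0,0,0,0,0,0,0,0,0],"delta_pos":[[10,0,0],[25,0,0],[45,0,0],[62,0,0],[76,0,0],[76,-20,0],[76,-70,0],[76,-120,0],[76,-120,0],[76,-120,0]],"roll":[0,0,0,0,0,0,0,0,0,0]}'
python3 - <<'E'
from h import *
plan([])
ims=[]
for n in("top","side"):
    I,D=capture(n); P=toP(cloud(n,D)); H=cv2.cvtColor(I,cv2.COLOR_BGR2HSV); c=proj(n,toW([16,165,96])).astype(int)
    w=np.zeros(H.shape[:2],bool); w[c[1]-14:c[1]+15,c[0]-14:c[0]+15]=1
    v,u=np.nonzero((H[...,0]>60)&(H[...,0]<95)&(H[...,1]>80)&w)
    if len(u): q=np.array([toP(ray(n,a,b,105)) for a,b in zip(u,v)]); print("pad",n,len(u),q.mean(0).round(1))
    R=((H[...,0]<6)|(H[...,0]>174))&(H[...,1]>130)&(P[...,2]<90)&(abs(P[...,0])<90)&(P[...,1]<-30)&(P[...,1]>-240)
    if R.sum(): print("cap",n,R.sum(),P[R].mean(0).round(1))
    B=(I.max(2)<50)&(P[...,2]<90)&(P[...,2]>5)&(abs(P[...,0])<85)&(P[...,1]<-70)&(P[...,1]>-235)
    if B.sum(): print("black",n,B.sum(),P[B].mean(0).round(1),np.percentile(P[B],[3,97],axis=0).round().tolist())
    c=proj(n,toW([0,-120,60])).astype(int)
    ims.append(cv2.resize(I[c[1]-45:c[1]+45,c[0]-45:c[0]+45],None,fx=4.4,fy=4.4,interpolation=cv2.INTER_CUBIC))
cv2.imwrite("pics/c13.png",np.hstack(ims))
E
```

```text
time: 25.75
ee_pos: [405.6, 65.2, 202.4]
eef_rot: [-0.461, 1.949, -1.982]
contact_force: [-0.5, -0.8, -0.3]
opening: -0.2
pose press [ 18.8 192.2 202.4] world [405.6  65.2 202.4] zang -63.61 ydown [ 0.003 -0.016 -1.   ] q6 1.19 F [-0.5 -0.8 -0.3] open -0.2 t 25.75
pad top 28 [ 16.8 161.5 105. ]
black top 324 [  -2.2 -139.6   30.5] [[-59.0, -225.0, 6.0], [71.0, -92.0, 46.0]]
pad side 53 [ 22.9 159.2 105. ]
black side 431 [  -5.3 -128.2   36.3] [[-41.0, -159.0, 19.0], [25.0, -97.0, 46.0]]
```

View pics/c13.png

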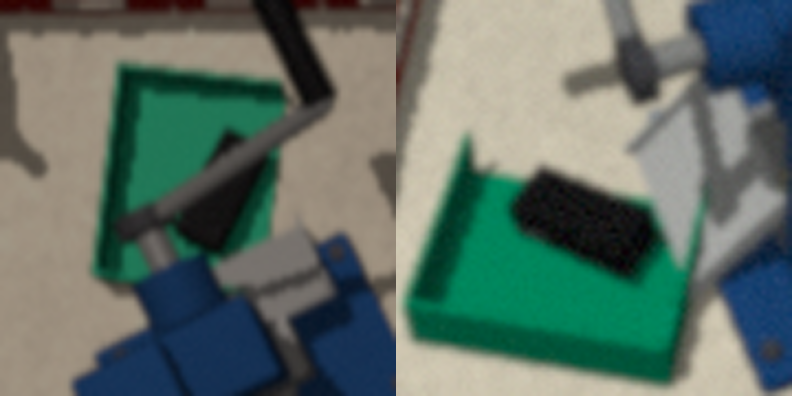

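```bash
cat > tray.py <<'E'
from h import *
for n in("top","side"):
    fr=[capture(n) for _ in range(4)]; I=np.mean([f[0].astype(float) for f in fr],0); D=np.median([f[1] for f in fr],0)
    P=toP(cloud(n,D)); b=(I.max(2)<45)
    c=proj(n,toW([0,-130,30])).astype(int); w=np.zeros(b.shape,bool); w[c[1]-22:c[1]+23,c[0]-22:c[0]+23]=1
    N,L,S,C=cv2.connectedComponentsWithStats((b&w).astype(np.uint8)); 
    for i in range(1,N):
        if S[i,4]<40: continue
        m=L==i; v,u=np.nonzero(m); q=P[m]
        for z in(28,40):
            W=np.array([toP(ray(n,a,bb,z))[:2] for a,bb in zip(u,v)]).astype(np.float32); r=cv2.minAreaRect(W); print(n,S[i,4],"z",z,np.round(r[0],1),np.round(r[1],1),round(r[2],1),cv2.boxPoints(r).round().tolist())
        k=q[(q[:,2]>5)&(q[:,2]<60)]; A=np.c_[k[:,:2],np.ones(len(k))]; co=np.linalg.lstsq(A,k[:,2],rcond=None)[0]; print("cloud",k.mean(0).round(1),"zpct",np.percentile(k[:,2],[5,25,50,75,95]).round(),"slope",co.round(2))
    H=cv2.cvtColor(I.astype(np.uint8),cv2.COLOR_BGR2HSV)
    g=(H[...,0]>65)&(H[...,0]<95)&(H[...,1]>120)&(abs(P[...,0])<110)&(P[...,1]<-60)&(P[...,1]>-260)&(P[...,2]<60)
    f=P[g&(P[...,2]<10)]; t=P[g&(P[...,2]>38)]
    print("floor",np.percentile(f,[1,99],axis=0).round().tolist(),"rim",np.percentile(t,[1,99],axis=0).round().tolist() if len(t) else 0)
E
python3 tray.py
```

```text
top 310 z 28 [   6.4 -139.8] [119.5 110.1] 56.3 [[-73.0, -159.0], [19.0, -220.0], [85.0, -121.0], [-6.0, -60.0]]
top 310 z 40 [   5.7 -137.6] [118.5 109.2] 56.3 [[-73.0, -157.0], [18.0, -217.0], [84.0, -119.0], [-7.0, -58.0]]
cloud [   3.4 -122.9   33.4] zpct [13. 27. 37. 41. 44.] slope [-4.000e-02  2.100e-01  5.946e+01]
floor [[-77.0, -228.0, -1.0], [81.0, -89.0, 8.0]] rim [[-82.0, -234.0, 38.0], [88.0, -90.0, 46.0]]
side 432 z 28 [ -11.7 -126.9] [87.2 43.1] 41.4 [[-59.0, -139.0], [-30.0, -172.0], [35.0, -114.0], [7.0, -82.0]]
side 432 z 40 [  -4.2 -128.5] [86.1 42.6] 41.4 [[-51.0, -141.0], [-22.0, -173.0], [42.0, -116.0], [14.0, -84.0]]
cloud [  -5.3 -127.9   36.5] zpct [22. 33. 38. 42. 45.] slope [-0.1   0.21 63.26]
floor [[-77.0, -222.0, 3.0], [72.0, -86.0, 9.0]] rim [[-67.0, -237.0, 38.0], [93.0, -80.0, 47.0]]
```

Run:
```python
from h import *
d={n:np.load(n+"0.npz") for n in("top","side")}
for n in d:
    I,D=d[n]["I"],d[n]["D"]; P=toP(cloud(n,D)); H=cv2.cvtColor(I,cv2.COLOR_BGR2HSV)
    g=((H[...,0]>65)&(H[...,0]<95)&(H[...,1]>110)&(abs(P[...,0])<120)&(P[...,1]<-50)&(P[...,1]>-270)).astype(np.uint8)
    N,L,S,C=cv2.connectedComponentsWithStats(g); 
    g=np.isin(L,[i for i in range(1,N) if S[i,4]>100])
    f=P[g&(P[...,2]<9)]; 
    r=cv2.minAreaRect(f[:,:2].astype(np.float32)); print(n,"floor rect",np.round(r[0]),np.round(r[1]),round(r[2],1))
    for lo,hi in((-5,9),(15,32),(38,55)):
        h=np.zeros((20,20),int); q=P[g&(P[...,2]>lo)&(P[...,2]<hi)]
        hh,xe,ye=np.histogram2d(q[:,0],q[:,1],bins=[np.arange(-110,111,20),np.arange(-250,-49,20)]); print(n,lo,hi,"rows x -110.., cols y -250..\n",hh.astype(int))
```

```text
top floor rect [   1. -144.] [146. 116.] 56.3
top -5 9 rows x -110.., cols y -250..
 [[ 0  0  0  0  0  0  0  0  0  0]
 [ 0  0  0 13 11  0  0  0  0  0]
 [ 0  0  2 33 23  9  6  0  0  0]
 [ 0  0 28 36 24 13 34 15  0  0]
 [ 0 14 36 38 27 10 38 35  7  0]
 [ 5 36 35 38 33  6 37 38  6  0]
 [ 1 19 34 38 38  4 35 30  2  0]
 [ 0  0  7 32 36  7  8  6  0  0]
 [ 0  0  0  1 21  3 16  8  0  0]
 [ 0  0  0  0  0  9 26  6  0  0]
 [ 0  0  0  0  0  0  0  0  0  0]]
top 15 32 rows x -110.., cols y -250..
 [[ 0  0  0  0  0  0  0  0  0  0]
 [ 0  0  0  6  0  0  0  0  0  0]
 [ 0  0  3  4  0  0  0  0  0  0]
 [ 0  0  7  0  0  0  0  0  0  0]
 [ 0  7  0  0  0  0  0  0  0  0]
 [ 5  4  0  0  0  0  0  0  0  0]
 [ 1  7  3  0  0  0  0  0  0  0]
 [ 0  0  8  3  0  0  0  0  0  0]
 [ 0  0  0  1 10  2  0  0  0  0]
 [ 0  0  0  0  0  5  5  1  0  0]
 [ 0  0  0  0  0  0  0  0  0  0]]
top 38 55 rows x -110.., cols y -250..
 [[0 0 0 0 0 0 0 0 0 0]
 [0 0 0 4 0 0 0 0 0 0]
 [0 0 3 4 0 0 0 0 0 0]
 [0 0 8 0 0 0 0 0 0 0]
 [0 5 0 0 0 0 0 0 0 0]
 [5 3 0 0 0 0 0 0 0 0]
 [2 7 2 0 0 0 0 0 0 0]
 [0 0 5 5 0 0 0 0 0 0]
 [0 0 0 1 6 3 0 3 0 0]

[... 607 characters left out ...]
 0  0 13  2  0  0  0  0  0  0]
 [ 0  4 15  0  0  0  0  0  0  0]
 [ 0 18  0  0  0  0  0  0  0  0]
 [ 2  5  0  0  0  0  0  0  0  0]
 [12 28  1  0  0  0  0  0  0  0]
 [ 0  1 28 14  0  0  0  0  0  0]
 [ 0  0  0 16 28  0  0  4  1  0]
 [ 0  0  0  0  3 29 17  7  0  0]
 [ 0  0  0  0  0  0 11  0  0  0]]
side 38 55 rows x -110.., cols y -250..
 [[ 0  0  0  0  0  0  0  0  0  0]
 [ 0  0  0  3  0  0  0  0  0  0]
 [ 0  0  5  1  0  0  0  0  0  0]
 [ 0  1  4  0  0  0  0  0  0  0]
 [ 0 10  0  0  0  0  0  0  0  0]
 [ 5  2  0  0  0  0  0  0  0  0]
 [13 23  2  0  0  0  0  0  0  0]
 [ 0  3 23 12  0  0  0  0  8  0]
 [ 0  0  0 14 25  1  0 14  4  0]
 [ 0  0  0  0  1 27 15 15  0  0]
 [ 0  0  0  0  0  0  9  0  0  0]]
```

Run:
```python
from h import *
I=capture("side")[0]; I0=np.load("side0.npz")["I"]
for k,X in {"jar":(646,-247,45),"blank1":(507,-290,14),"blank2":(440,-215,14),"screwdriver":(403,-100,14),"tape":(500,330,12)}.items():
    c=proj("side",X).astype(int); a,b=(cv2.GaussianBlur(x,(5,5),0)[c[1]-18:c[1]+19,c[0]-18:c[0]+19].astype(int) for x in(I,I0)); print(k,c,round((abs(a-b).max(2)>40).mean(),3))
job_done(); print(observe()["time"])
```

```text
jar [264 183] 0.031
blank1 [306 183] 0.04
blank2 [326 199] 0.091
screwdriver [339 226] 0.188
tape [306 358] 0.0
the job is handed in; nothing more can be done
the job is handed in; nothing more can be done
```

I ran the full sequence and handed the job in at about 26 s. The module ended in the green tray, but two points could not be confirmed: that the cap is fully home, and that the screwdriver is undisturbed.

- **Placing:** `pendant` only allows shifts and a roll about the tool axis, so I could not tilt the gripper. I held the module by the tip of its bare end, set it about 12 mm short of its place, let go, and pushed it in with nearly closed fingers. The brass dots then put it about 2 mm off in x, 1 mm in y and 1–2° in yaw.
- **Lever:** I pushed it down until it stopped moving (22 N with no further travel, grip at its stop height). The depth reading showed it back up afterwards, and the module was still in place on the seat.
- **Ejector:** I pushed it about 60 mm until it stopped moving, and the button came back to within 1 mm of its start. The module then lay at rest in the tray, 10–20 mm from its centre, touched by nothing.

Checks that failed, disagreed or were not possible:
- **Cap:** the module landed upside down, so I could not see the cap. That it is pressed home rests only on the lever having reached its stop.
- **Tray angle:** the tray measured about 56° rotated from my press axes, although the description says they are aligned. The module's middle is inside the limits either way.
- **Bystanders:** comparing pictures before and after, the tape was unchanged and the jar and blanks changed slightly (3–9% of pixels). The screwdriver area changed 19%; I put that down to the arm or its shadow without confirming it. I felt no contact with any of them.
- **Picture budget:** I viewed 14 pictures against the budget of 10.

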